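# Stow the rotor key, then hold the centrifuge lid open

### The arm

A 6-joint arm with a two-finger parallel gripper is mounted at the origin on a cart in front of the work surface, level with it; the furniture and walls round the work are solid. World frame = base frame: x ahead of the robot, y to its left, z up, the work surface at z = 0. Lengths are in m, angles in rad, forces in N, time in s.
With the tool pointing down it reaches from about 0.325 to 0.9 m from the base axis. Payload 3.5 kg.
Tool frame: the origin (TCP) lies on the front face of the gripper's body, between the roots of the fingers; the fingertips stand 73 mm ahead of it and the grasp point (between the pads) lies 54 mm ahead of it; z points along the fingers, y is the line along which they close (so a half turn about z gives the same grasp; the last joint's range is limited). The gripper opens to 85 mm and grips with 20 to 120 N. Pads are 22 mm wide; open, the fingers measure 114 mm over their backs; the gripper's body (76 mm by 85 mm) begins 54 mm behind the grasp point. The pads swing forward as they close: fully open they stand 13 mm farther back than shut.
Start: joints at [-0.103, 0.276, -0.026, 1.268, 0, 1.467], TCP at [0.625, -0, 0.304] pointing down, gripper open.
Joint ranges: [-3.12, 3.12], [-0.85, 1.88], [-1.08, 1.24], [-1.95, 2.15], [-1.57, 1.53], [-3.14, 3.14]. Speed limits (rad/s): [2.57, 2.57, 3.14, 3.14, 3.14, 3.14].

### API

Orientations are given as a 3x3 rotation matrix whose columns are the frame's x, y, z axes.
In Python, from rig import bot, imaging gives the robot as it stands (bot), with the cameras (imaging).
- The arm moves only by the shell command python3 nudge.py 'ROWS' [FORCE]. ROWS is 1 to 5 rows, parted by semicolons, with the numbers parted by commas; each row has 5 numbers: dx, dy, dz in m, then a turn about the tool's z in rad, then the finger opening in m; each row is the pose to reach, as a shift and turn from the pose commanded when the command began, along the tool's axes at that moment; what a row does not reach only later rows make up. A row lasts 1/10 s, in which the tool goes at most 0.05 m and 0.15 rad, less where a joint would pass 70% of its speed; a pose out of reach is approached as far as the arm can. The fingers move at their own pace and stop on an object; FORCE is the grip in N (left out, the last holds). Time passes only in rows, so rows that do not move let the fingers close. It prints the time, the measured TCP pose, the force, the opening and the grip force at its end. Input that does not fit is refused with a message, and nothing moves.
- bot.state(): the state, without advancing time (a new reading comes with each control period).
- imaging.snapshot(name): name is "scene" or "side" or "wrist"; returns the picture (384x512x3 uint8, blue, green, red); there is no depth.
- imaging.calibration(name): a dict with "vertical_fov" (degrees; the focal length in pixels is half the picture's height over the tangent of half this angle, whatever the lens; pixels are square), "cx", "cy" (the principal point, pixels), "D" ([k1, k2, p1, p2, k3] as OpenCV has them; the pictures are not rectified), "rvec" (rotation vector, rad) and "tvec" (3), from world to camera coordinates, as OpenCV has them. Camera axes: x right, y down, z forward; pixel columns grow to the right and rows downward; lengths in m; the calibration is good to about 2 mm. A picture is of the moment at which its call begins: read the wrist's pose just before it. calibration takes no time and is no camera call; for the wrist camera it gives the pose at the moment of the call.
- bot.finish_job(): hands the job in; it is judged then, once.
The state is a dict: "clock": time; "joint_pos": joint angles; "dq": joint speeds; "tau": joint torques, N m; "tcp_pos": TCP position; "eef_rot": TCP orientation; "wrist_force": force on the tool from outside, world axes, zero at the start; "moment": the same for the moment, N m; "width": finger opening in m; "finger_force": force on a finger pad.
Only numpy, scipy, OpenCV 4.12 (cv2) and the standard library are available. Lean on these libraries where they do the work, as an engineer would, in place of code of your own. Each camera call takes 0.05 s, during which the arm holds its last target. There are 200 camera calls.

### The job

The rotor key with the blue handle was left lying on the lid of the small centrifuge: before you raise the lid, lay the key fully home in its own slot of the key tray, the one with the blue label, and let go of it. The lid's stay is missing, so then raise the lid and hold it steady at 60 degrees open for a colleague to load the rotor; never let it drop, and finish while your fingers are still holding it up. Leave the amber bottle, the blue-capped tube and the timer along the front of the table where they stand.

Things in the scene. Friction and masses are not known exactly. Their poses are not given: they have to be found in the camera images.
- rotor_key: T-shaped socket key, 0.11 kg, lying flat: steel shank 10 mm thick, blue cross handle (60 mm long, 14 thick), steel socket end (14 thick). x along the shank towards the socket, z up. Origin on the underside, 7 mm below the shank's axis, under the grip point near the centre of mass; handle axis 32 mm back (-x), socket's end 66 mm ahead (+x); bare shank from x -20 to 46 mm
- key_tray: fixed tray 135 (x) x 190 (y) x 20 mm, dark top layer on a yellow base, with two like T-shaped recesses 12 mm deep, 100 mm apart, each with a coloured label (white picture of a key) beside its channel: blue at +y, green at -y. A level trough 36 mm wide in x, as deep, crosses the whole tray through both slot points, for the fingers. Origin at the centre of the underside
- blue_slot (a point): the key's own slot (blue label). Point on the recess floor, 8 mm above the table, 12 mm below the tray's top; the seated key's origin and axes coincide with it (handle at -x; fits no other way). Shank channel 19 mm wide, handle recess 66 (y) x 19.5 mm (x): 2.5 to 3 mm of play all round. The trough runs from x -18 to 18 mm here
- green_slot (a point): the same point of the green-labelled slot, which belongs to another key and stays empty
- centrifuge: white and grey bench centrifuge, fixed, 175 mm deep (x), 170 wide, 117 high with the lid shut. Origin at the centre of the underside; front (sloped control panel, grab bar) at -x. Front of the housing 87 mm before the origin; the panel, up to 65 mm high, stands at most 20 mm further out
- lid (a joint): opening angle of the lid in rad: 0 shut, 1.047 is 60 degrees, stop at 1.40. Hinged at its back edge, the front swings up and back; it falls shut from any angle when let go (0.75 kg, hardly any friction; about 3 N at the bar lift it)
- lid_hinge (a point): on the hinge axis, midway across, 104 mm above the table; fixed to the housing, x pointing away from the front of the machine, y along the hinge axis, z up
- lid_panel: the lid with its bar: white slab 154 x 170 x 18 mm with a round port; origin on the hinge axis, axes those of lid_hinge while shut, turning with the lid. Top face 117 mm above the table while shut
- lid_bar (a point): middle of the round steel grab bar, 10 mm thick, along y, 206 mm in front of the hinge axis and 4 mm above it in the lid's frame; 108 mm above the table while shut. Free length 74 mm; 37 mm clear between bar and lid edge, nothing under it down to the panel. Being round it can turn between the fingers as the lid swings
- amber_bottle: small amber bottle with white cap, 38 x 38 x 82 mm, standing loose near the tray's right side; origin at the centre of its underside. Leave alone
- blue_tube: 50 ml tube with a blue cap, 34 x 34 x 99 mm, standing loose near the tray's right side; origin at the centre of its underside. Leave alone
- timer: white bench timer 64 x 64 x 19 mm lying loose near the front edge of the table, left of the tray; origin at the centre of its underside. Leave alone

How it is judged:
On the way, in this order (a step that is already met when the one before it is completed fails the run):
1. the rotor key lies home in the blue slot, let go, with the lid still shut (z of rotor_key in the frame of blue_slot between -0.003 and 0.003 m and horizontal distance between rotor_key and blue_slot below 0.006 m and angle between the x axis of rotor_key and the x axis of blue_slot, either way round below 0.12 rad and contact force between rotor_key and the fingers below 0.05 N and linear speed of rotor_key below 0.02 m/s and value of joint lid below 0.1 rad), for 0.2 s.
2. the fingers hold the lid at 60 degrees (value of joint lid between 0.96 and 1.134 rad and velocity of joint lid between -0.05 and 0.05 rad/s and contact force between lid_panel and the fingers above 0.5 N), for 0.3 s.
At the end, for the whole second after the job is handed in: Fingers still carry the lid (at least 0.5 N), still, at 60 degrees within 5 (0.960 to 1.134 rad); the key lies untouched in the blue slot, within 6 mm across, 3 mm in height, 0.12 rad in line; bottle, tube and timer within 20 mm of where they stood (all of step 2 and z of rotor_key in the frame of blue_slot between -0.003 and 0.003 m and horizontal distance between rotor_key and blue_slot below 0.006 m and angle between the x axis of rotor_key and the x axis of blue_slot, either way round below 0.12 rad and contact force between rotor_key and the fingers below 0.05 N and linear speed of rotor_key below 0.02 m/s and distance of each of amber_bottle, blue_tube, timer from where it was at the start of the episode below 0.02 m); the arm keeps its last pose, push and grip.
It fails at once if the lid is raised by more than 0.15 rad before the key is in its slot (value of joint lid above 0.15 rad and distance between rotor_key and blue_slot above 0.03 m).
It fails at once if the lid drops: it falls shut faster than 1.5 rad/s (velocity of joint lid below -1.5 rad/s).
It fails at once if the amber bottle is pushed more than 20 mm from its place or tipped (distance of amber_bottle from where it was at the start of the episode above 0.02 m or angle between amber_bottle's own z axis and vertical above 0.3 rad).
It fails at once if the blue tube is pushed more than 20 mm from its place or tipped (distance of blue_tube from where it was at the start of the episode above 0.02 m or angle between blue_tube's own z axis and vertical above 0.3 rad).
It fails at once if the timer is pushed more than 20 mm from its place or tipped (distance of timer from where it was at the start of the episode above 0.02 m or angle between timer's own z axis and vertical above 0.3 rad).
It also fails if it takes over 64 s, if anything falls off the work surface, if the arm or the gripper's body presses on something with over 40 N, if the wrist force passes 120 N, or if a joint passes its speed limit or range.

## Working session

There is one attempt and no reset: what is moved stays moved. The work goes in short steps, Python scripts to look and compute and a shell command to move; the robot and the scene stay as the last step left them, time stands still between calls to the robot, and variables do not carry over. Pictures are saved under pics/ and viewed, at most 10 in all, crops included, and the job is handed in when it is done.

```bash
ls; mkdir -p pics
python3 - <<'E'
from rig import bot, imaging
import cv2,numpy as np
s=bot.state();print(s)
ims=[]
for n in("scene","side","wrist"):
    c=imaging.calibration(n);print(n,c)
    im=imaging.snapshot(n);cv2.imwrite(f'pics/{n}0.png',im)
E
```

```text
nudge.py
pics
rig.py
{'clock': 0.0, 'joint_pos': array([-1.03399276e-01,  2.77151351e-01, -2.78939158e-02,  1.26799434e+00,
       -1.05110685e-05,  1.46738431e+00]), 'dq': array([-0.00054576,  0.00087614, -0.00101972, -0.00168657, -0.00141527,
        0.00204638]), 'tau': array([-1.23772923e-03, -4.45513523e+01,  2.95201170e+01,  1.64704624e-02,
       -2.18722530e-04, -1.59438730e-05]), 'tcp_pos': array([6.24380551e-01, 5.24642680e-05, 3.02741980e-01]), 'eef_rot': array([[-1.25086781e-05,  9.99997508e-01, -2.23238125e-03],
       [ 9.99999975e-01,  1.30022568e-05,  2.21085251e-04],
       [ 2.21113726e-04, -2.23237843e-03, -9.99997484e-01]]), 'wrist_force': array([-0.23458639, -0.66347279, -0.37594589]), 'moment': array([ 0.00612186,  0.02502395, -0.03384294]), 'finger_force': 0.0, 'width': 0.0852806604105277}
scene {'vertical_fov': 44.907753530410595, 'cx': 255.24475006947316, 'cy': 191.70809800010002, 'D': array([-0.00987175,  0.        ,  0.        ,  0.        ,  0.        ]), 'rvec': array([ 1.09622616, -2.0952191 ,  1.27624362]), 'tvec': array([0.31038313, 0.27667283, 1.3548209 ])}
side {'vertical_fov': 55.43755000644861, 'cx': 254.0125348240724, 'cy': 190.8207128533268, 'D': array([0.02742179, 0.        , 0.        , 0.        , 0.        ]), 'rvec': array([ 0.55995293, -2.42953535,  1.46261613]), 'tvec': array([0.47626156, 0.16648659, 0.94670102])}
wrist {'vertical_fov': 69.77754295628412, 'cx': 249.552730144255, 'cy': 192.9071456479231, 'D': array([-0.01538925,  0.        ,  0.        ,  0.        ,  0.        ]), 'rvec': array([-2.83084422e+00, -1.08628774e-03,  2.59594049e-03]), 'tvec': array([-0.62480122, -0.04110858,  0.38014609])}
```

View pics/scene0.png

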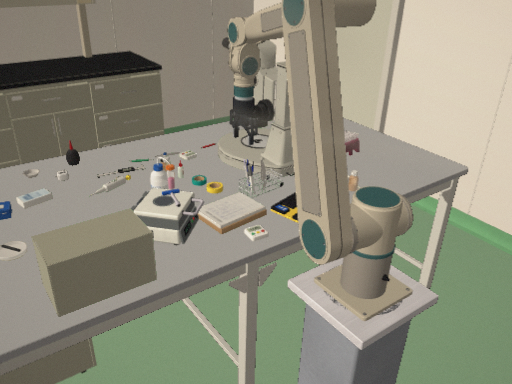

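View pics/wrist0.png

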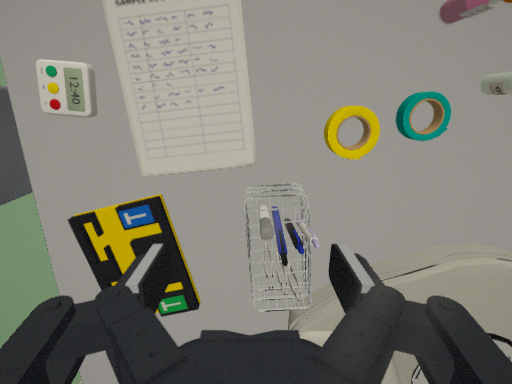

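View pics/side0.png

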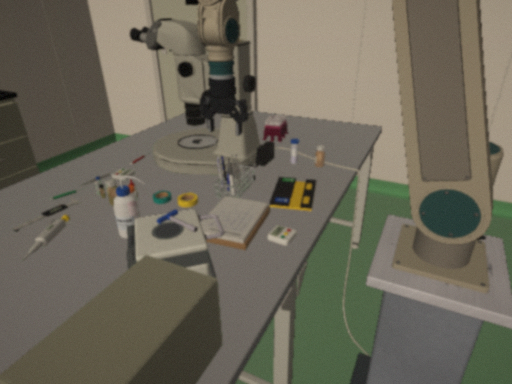

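The wrist view shows the tray at about (135,255), blue label at (137,217), green label at (173,304) and the timer at (66,88). The key lies on the centrifuge lid at about (172,195) in the scene view and (178,217) in the side view. Next I cast rays.

```bash
cat > h.py <<'E'
from rig import bot, imaging
import cv2,numpy as np
def snap(n,f):
    c=imaging.calibration(n);im=imaging.snapshot(n);cv2.imwrite('pics/'+f+'.png',im);np.save('pics/'+f+'.npy',c,allow_pickle=True);return im,c
def ray(c,px):
    px=np.asarray(px,float).reshape(-1,1,2)
    f=192/np.tan(np.radians(c['vertical_fov'])/2)
    K=np.array([[f,0,c['cx']],[0,f,c['cy']],[0,0,1]])
    u=cv2.undistortPoints(px,K,c['D']).reshape(-1,2)
    R=cv2.Rodrigues(c['rvec'])[0]
    d=np.c_[u,np.ones(len(u))]@R
    return -R.T@c['tvec'],d
def on(c,px,z):
    o,d=ray(c,px);return o+d*((z-o[2])/d[:,2])[:,None]
def proj(c,P):
    f=192/np.tan(np.radians(c['vertical_fov'])/2)
    K=np.array([[f,0,c['cx']],[0,f,c['cy']],[0,0,1]])
    return cv2.projectPoints(np.asarray(P,float).reshape(-1,3),c['rvec'],c['tvec'],K,c['D'])[0].reshape(-1,2)
E
python3 - <<'E'
from h import *
np.set_printoptions(precision=4,suppress=True)
c=imaging.calibration('wrist')
print('cam',ray(c,[0,0])[0])
print('tray',on(c,[[69,217],[161,195],[199,303]],.02))
print('labels',on(c,[[137,217],[173,304]],.02),'timer',on(c,[66,88],.019))
for n,p in(('scene',[[172,192],[181,207]]),('side',[[167,216],[196,229]])):
    print(n,on(imaging.calibration(n),p,.124))
print(on(imaging.calibration('scene'),[[140,212],[187,237],[197,200],[155,188]],.117))
E
```

```text
cam [0.6255 0.0774 0.3735]
tray [[ 0.3725 -0.0718  0.02  ]
 [ 0.5051 -0.0392  0.02  ]
 [ 0.5466 -0.2158  0.02  ]]
labels [[ 0.4683 -0.0715  0.02  ]
 [ 0.5059 -0.2179  0.02  ]] timer [[0.4018 0.0973 0.019 ]]
scene [[0.6115 0.2952 0.124 ]
 [0.5043 0.3172 0.124 ]]
side [[0.6206 0.2992 0.124 ]
 [0.5226 0.3168 0.124 ]]
[[0.5575 0.4345 0.117 ]
 [0.3506 0.3786 0.117 ]
 [0.5279 0.2458 0.117 ]
 [0.6819 0.3255 0.117 ]]
```

```bash
python3 nudge.py '0.05,-0.014,-0.01,0,0.085;0.1,-0.03,-0.02,0,0.085;0.14,-0.04,-0.03,0,0.085;0.18,-0.05,-0.04,0,0.085;0.22,-0.06,-0.05,0,0.085'; python3 nudge.py '0.05,0,0,0,0.085;0.05,0,0,0,0.085;0.05,0,0,0,0.085'
python3 - <<'E'
from h import *
snap('wrist','w1');snap('scene','s1');snap('side','d1')
print(bot.state()['tcp_pos'])
E
```

```text
clock: 0.65
tcp_pos: [0.5641, 0.2216, 0.354]
eef_rot: [[-0.0, 1.0, -0.0], [1.0, 0.0, -0.0], [-0.0, -0.0, -1.0]]
wrist_force: [0.7, -0.7, 0.6]
width: 0.0849
finger_force: 0.0
clock: 0.95
tcp_pos: [0.5645, 0.2709, 0.3533]
eef_rot: [[-0.002, 1.0, -0.001], [1.0, 0.002, -0.001], [-0.001, -0.001, -1.0]]
wrist_force: [0.2, -0.4, -0.4]
width: 0.0851
finger_force: 0.0
[0.56499529 0.26877947 0.35341649]
```

View pics/w1.png

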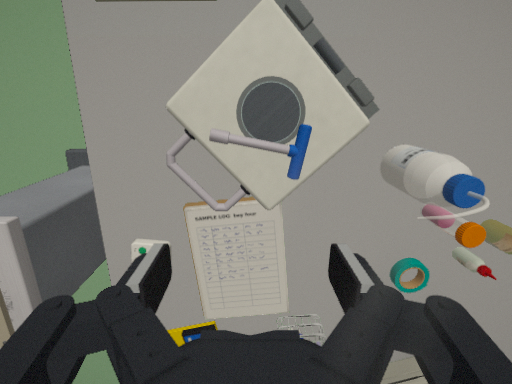

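The wrist view shows the blue handle at (299,152), the socket end at (213,135), the grab bar running from (170,160) to (225,207), and the lid's front edge from (167,104) to (270,208).

Run:
```python
from h import *
np.set_printoptions(precision=4,suppress=True)
im=cv2.imread('pics/w1.png');c=np.load('pics/w1.npy',allow_pickle=True).item()
hsv=cv2.cvtColor(im,cv2.COLOR_BGR2HSV)
m=cv2.inRange(hsv,(105,120,40),(125,255,255));m[:, :270]=0;m[:,330:]=0;m[110:195]=m[110:195];m[195:]=0
cnt=max(cv2.findContours(m,0,1)[0],key=cv2.contourArea)
pts=on(c,cnt.reshape(-1,2),.124)[:,:2].astype(np.float32)
r=cv2.minAreaRect(pts);print('handle',r)
H=np.array(r[0])
b=cv2.boxPoints(r);e=[b[1]-b[0],b[2]-b[1]];e=max(e,key=np.linalg.norm);e/=np.linalg.norm(e)
# shank line from lid-coloured neighbours: sat/gray crop printout
cv2.imwrite('pics/crop1.png',cv2.resize(im[90:230,150:330],None,fx=4,fy=4,interpolation=cv2.INTER_CUBIC))
print('handle dir',e)
print('sock',on(c,[213,135],.124),'shank/handle',on(c,[288,150],.124))
print('corners',on(c,[[268,1],[167,104],[270,208],[369,122]],.117))
print('bar',on(c,[[170,160],[225,207]],.108))
# tube2 in scene/side: blue handle
for n in('s1','d1'):
    i2=cv2.imread(f'pics/{n}.png');cc=np.load(f'pics/{n}.npy',allow_pickle=True).item()
    mm=cv2.inRange(cv2.cvtColor(i2,cv2.COLOR_BGR2HSV),(105,120,40),(125,255,255))
    p0=proj(cc,[*H,.124])[0];k=np.zeros_like(mm);cv2.circle(k,tuple(int(v) for v in p0),18,255,-1);mm&=k
    mo=cv2.moments(mm,True);q=[mo['m10']/mo['m00'],mo['m01']/mo['m00']];print(n,p0,q,mo['m00'],on(cc,q,.126))
```

```text
handle ((0.6166571378707886, 0.29912349581718445), (0.059541936963796616, 0.01795751228928566), 78.76532745361328)
handle dir [0.1948 0.9808]
sock [[0.5259 0.3168 0.124 ]] shank/handle [[0.607 0.301 0.124]]
corners [[0.5825 0.4434 0.117 ]
 [0.4772 0.3485 0.117 ]
 [0.5897 0.2307 0.117 ]
 [0.6945 0.3307 0.117 ]]
bar [[0.4727 0.2865 0.108 ]
 [0.5353 0.2284 0.108 ]]
s1 [170.2672 191.698 ] [170.0, 191.66666666666666] 48.0 [[0.6139 0.3014 0.126 ]]
d1 [168.2977 216.3382] [166.88709677419354, 215.96774193548387] 62.0 [[0.6186 0.3017 0.126 ]]
```

View pics/crop1.png

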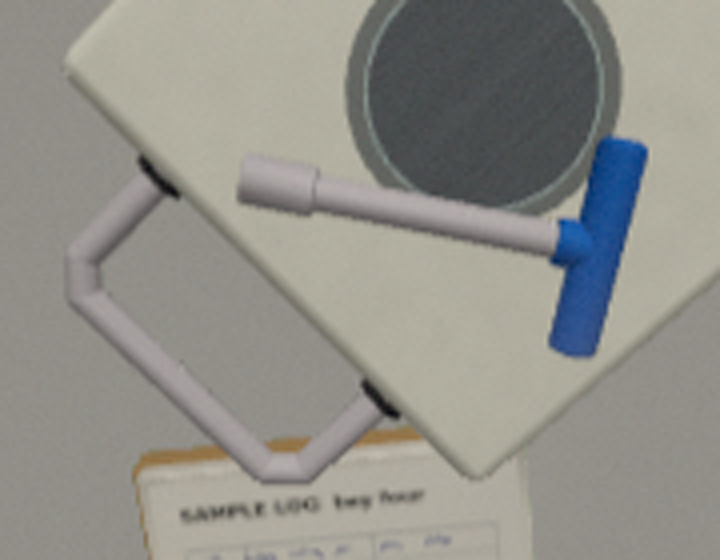

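```bash
python3 nudge.py '0.01,0.005,0.01,-0.15,0.06;0.02,0.01,0.02,-0.3,0.05;0.03,0.016,0.03,-0.45,0.04;0.035,0.021,0.04,-0.6,0.04;0.035,0.021,0.05,-0.75,0.04'; python3 nudge.py '0,0,0.01,-0.15,0.04;0,0,0.02,-0.3,0.04;0,0,0.03,-0.45,0.04;0,0,0.04,-0.6,0.04;0,0,0.05,-0.625,0.04';python3 nudge.py '0,0,0,0,0.04;0,0,0,0,0.04'
python3 - <<'E'
from h import *
snap('wrist','w2')
s=bot.state();print(s['tcp_pos'],s['eef_rot'][:,:2],s['joint_pos'])
E
```

```text
clock: 1.6
tcp_pos: [0.587, 0.3038, 0.3032]
eef_rot: [[-0.685, 0.729, 0.0], [0.729, 0.685, -0.0], [-0.0, -0.0, -1.0]]
wrist_force: [-0.7, -1.2, 0.1]
width: 0.0402
finger_force: 0.0
clock: 2.1
tcp_pos: [0.5864, 0.3033, 0.2534]
eef_rot: [[-0.981, 0.196, -0.0], [0.196, 0.981, -0.0], [0.0, -0.0, -1.0]]
wrist_force: [-0.9, 0.3, -0.4]
width: 0.0397
finger_force: 0.0
clock: 2.3
tcp_pos: [0.5861, 0.3042, 0.2538]
eef_rot: [[-0.98, 0.198, -0.001], [0.198, 0.98, -0.0], [0.001, -0.0, -1.0]]
wrist_force: [0.6, 0.1, -0.4]
width: 0.04
finger_force: 0.0
[0.58634888 0.30455352 0.25429618] [[-9.80424348e-01  1.96895613e-01]
 [ 1.96895692e-01  9.80424433e-01]
 [-4.29813305e-04  2.19687044e-04]] [ 3.81293558e-01  3.66128838e-01 -9.69755736e-03  1.19448999e+00
 -5.15403996e-05  5.79484136e-01]
```

View pics/w2.png

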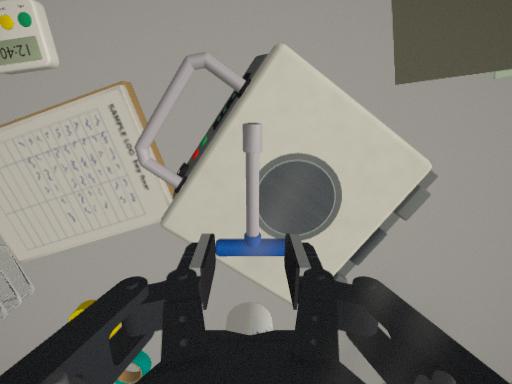

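The view shows the key straight along the tool's x: handle at (251,247), socket end at (253,123), with the fingers either side of it.

Run:
```python
from h import *
np.set_printoptions(precision=4,suppress=True)
im=cv2.imread('pics/w2.png');c=np.load('pics/w2.npy',allow_pickle=True).item()
s=bot.state();R=s['eef_rot'];t=s['tcp_pos']
hsv=cv2.cvtColor(im,cv2.COLOR_BGR2HSV)
m=cv2.inRange(hsv,(105,120,40),(125,255,255));m[:239]=0;m[260:]=0
ys,xs=np.nonzero(m[:,200:300]);print(xs.mean()+200,ys.mean(),ys.min(),ys.max())
P=np.r_[on(c,[[xs.mean()+200,ys.mean()]],.124),on(c,[[253,123],[251,236],[253,152]],.124)]
print(P,(P-t)@R)
B=on(c,[[148,140],[193,62]],.108);print('bar',B)
C=on(c,[[284,45],[163,224],[430,164]],.117);print('corners',C)
```

```text
249.5950184501845 247.53321033210332 239 255
[[0.6191 0.2968 0.124 ]
 [0.5228 0.3186 0.124 ]
 [0.6091 0.2999 0.124 ]
 [0.543  0.3146 0.124 ]] [[-0.0336 -0.0012  0.1303]
 [ 0.0651  0.0012  0.1303]
 [-0.0232 -0.0001  0.1303]
 [ 0.0446  0.0013  0.1303]]
bar [[0.5202 0.2359 0.108 ]
 [0.4734 0.2846 0.108 ]]
corners [[0.4769 0.3491 0.117 ]
 [0.5877 0.2305 0.117 ]
 [0.5798 0.4462 0.117 ]]
```

```bash
python3 nudge.py '-0.001,0,0.03,0,0.04;-0.001,0,0.05,0,0.04;-0.001,0,0.0615,0,0.04;-0.001,0,0.0615,0,0.04;-0.001,0,0.0615,0,0.03' 30;python3 nudge.py '0,0,0,0,0.0;0,0,0,0,0;0,0,0,0,0;0,0,0,0,0;0,0,0,0,0' 40
```

```text
clock: 2.85
tcp_pos: [0.5875, 0.305, 0.1932]
eef_rot: [[-0.981, 0.195, 0.001], [0.195, 0.981, 0.0], [-0.001, 0.001, -1.0]]
wrist_force: [-0.2, -0.7, 0.8]
width: 0.03
finger_force: 0.0
clock: 3.35
tcp_pos: [0.5879, 0.3052, 0.1941]
eef_rot: [[-0.981, 0.195, 0.003], [0.195, 0.981, 0.001], [-0.003, 0.002, -1.0]]
wrist_force: [-0.1, 0.6, 6.8]
width: 0.008
finger_force: 39.3
```

```bash
python3 nudge.py '0,0,-0.01,0,0;0,0,-0.02,0,0;0,0,-0.03,0,0;0,0,-0.03,0,0;0,0,-0.03,0,0' 60;python3 - <<'E'
from h import *
w,_=snap('wrist','w3');d,_=snap('side','d3')
a=cv2.resize(w[100:384,150:360],None,fx=2,fy=2);b=cv2.resize(d[160:280,110:240],(380,350))
o=np.zeros((568,800,3),np.uint8);o[:568,:420]=a;o[:350,420:]=b
cv2.imwrite('pics/v3.png',o)
E
```

```text
clock: 3.85
tcp_pos: [0.5871, 0.3049, 0.2228]
eef_rot: [[-0.981, 0.195, 0.001], [0.195, 0.981, 0.0], [-0.001, 0.0, -1.0]]
wrist_force: [-0.0, 0.1, -0.3]
width: 0.0075
finger_force: 58.6
```

View pics/v3.png

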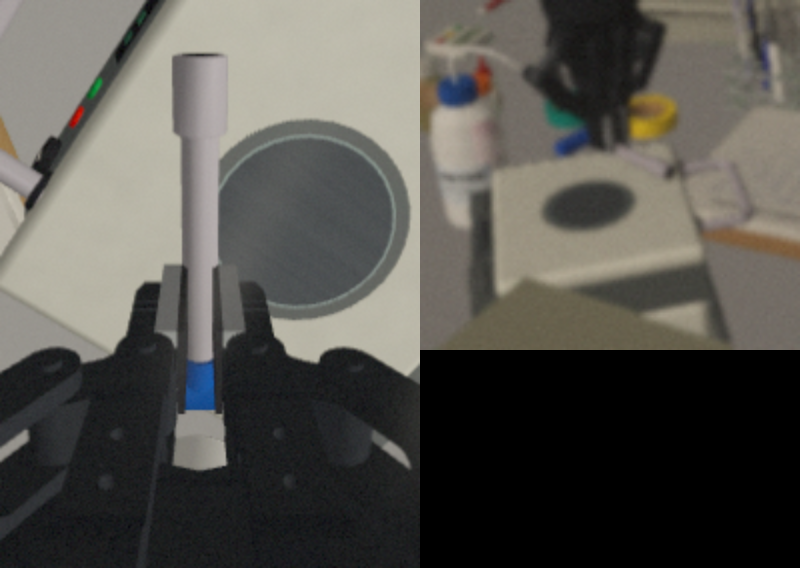

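```bash
python3 nudge.py '0.013,-0.045,-0.03,0,0;0.026,-0.09,-0.04,0,0;0.039,-0.135,-0.04,0,0;0.052,-0.18,-0.04,0,0;0.065,-0.225,-0.04,0,0' 60;python3 nudge.py '0.013,-0.045,0,0,0;0.026,-0.09,0,0,0;0.039,-0.135,0,0,0;0.052,-0.18,0,0,0;0.065,-0.225,0,0,0';for i in 1 2 3; do python3 nudge.py '0,0,0,0.15,0;0,0,0,0.3,0;0,0,0,0.45,0;0,0,0,0.6,0;0,0,0,0.75,0'|grep -E "tcp|eef"; done; python3 nudge.py '0,0,0,0.15,0;0,0,0,0.3,0;0,0,0,0.45,0;0,0,0,0.454,0;0,0,0,0.454,0'
```

```text
clock: 4.45
tcp_pos: [0.478, 0.0953, 0.262]
eef_rot: [[-0.981, 0.194, -0.0], [0.194, 0.981, -0.0], [0.0, -0.0, -1.0]]
wrist_force: [0.9, -0.8, -0.9]
width: 0.0067
finger_force: 58.9
clock: 4.95
tcp_pos: [0.3705, -0.1124, 0.2621]
eef_rot: [[-0.981, 0.194, -0.0], [0.194, 0.981, -0.0], [-0.0, -0.0, -1.0]]
wrist_force: [0.1, -0.8, -0.7]
width: 0.0071
finger_force: 58.9
tcp_pos: [0.3714, -0.1113, 0.262]
eef_rot: [[-0.58, 0.815, -0.001], [0.815, 0.58, 0.0], [0.001, -0.0, -1.0]]
tcp_pos: [0.3715, -0.1111, 0.2619]
eef_rot: [[0.131, 0.991, -0.001], [0.991, -0.131, 0.0], [0.0, -0.001, -1.0]]
tcp_pos: [0.3715, -0.1111, 0.262]
eef_rot: [[0.771, 0.636, -0.001], [0.636, -0.771, 0.0], [-0.0, -0.001, -1.0]]
clock: 6.95
tcp_pos: [0.3717, -0.1112, 0.2621]
eef_rot: [[0.97, 0.242, -0.001], [0.242, -0.97, 0.0], [-0.0, -0.0, -1.0]]
wrist_force: [0.1, -1.5, -1.6]
width: 0.007
finger_force: 58.9
```

Run:
```python
from h import *
w,_=snap('wrist','w4');snap('scene','s4');snap('side','d4')
s=bot.state();np.save('pics/w4s.npy',dict(t=s['tcp_pos'],R=s['eef_rot']),allow_pickle=True)
cv2.imwrite('pics/v4.png',cv2.resize(w,(800,600)))
```

```text
(no output)
```

View pics/v4.png

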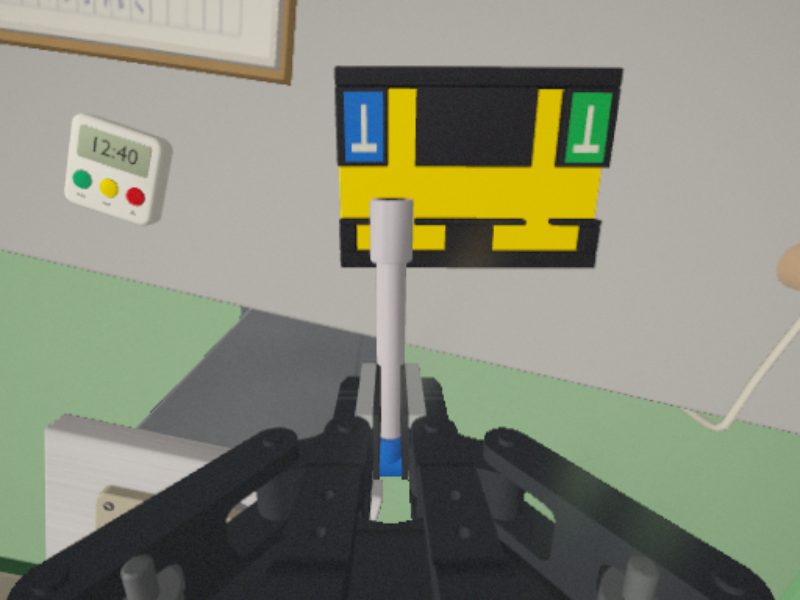

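The blue slot's channel runs between x 388 and 416, with the trough at rows 166–218 and the handle recess at (357–445, 225–250). The held key's socket ends at (391,200). These are positions in the 1.5625x view.

Run:
```python
from h import *
np.set_printoptions(precision=4,suppress=True)
im=cv2.imread('pics/w4.png');c=np.load('pics/w4.npy',allow_pickle=True).item()
s=np.load('pics/w4s.npy',allow_pickle=True).item();t,R=s['t'],s['R']
hsv=cv2.cvtColor(im,cv2.COLOR_BGR2HSV)
y=cv2.inRange(hsv,(20,150,120),(35,255,255))
def runs(v):
    d=np.diff(np.r_[0,(v>0).astype(int),0]);return list(zip(np.nonzero(d==1)[0],np.nonzero(d==-1)[0]))
for r in(65,80,95):print('row',r,runs(y[r]))
for r in(120,):print('row',r,runs(y[r]))
for r in(150,155):print('row',r,runs(y[r]))
for k in(222,300,342,375,232,280):print('col',k,runs(y[:,k]))
T=lambda px,z:(on(c,px,z)-t)@R
cor=np.array([[336,68],[622,70],[595,267],[342,267]])/1.5625
print('corners tool',T(cor,.02),on(c,cor,.02))
for r in(65,80,95):
    a=[q for q in runs(y[r]) if 240<q[0]<270 or 340<q[0]<350]
    print(r,[T([[q[0]-.5,r],[q[1]-.5,r]],.02)[:,1] for q in a])
k=np.array([[371,203],[412,203],[391,200],[371,262],[412,262]])/1.5625
print('sock',T(k,t[2]-.07))
```

```text
row 65 [(np.int64(248), np.int64(266)), (np.int64(344), np.int64(360))]
row 80 [(np.int64(248), np.int64(266)), (np.int64(342), np.int64(358))]
row 95 [(np.int64(248), np.int64(266)), (np.int64(341), np.int64(356))]
row 120 [(np.int64(64), np.int64(75)), (np.int64(218), np.int64(383))]
row 150 [(np.int64(228), np.int64(237)), (np.int64(264), np.int64(285)), (np.int64(316), np.int64(370))]
row 155 [(np.int64(228), np.int64(237)), (np.int64(264), np.int64(285)), (np.int64(315), np.int64(369))]
col 222 [(np.int64(106), np.int64(140))]
col 300 [(np.int64(107), np.int64(140))]
col 342 [(np.int64(79), np.int64(160))]
col 375 [(np.int64(107), np.int64(140))]
col 232 [(np.int64(106), np.int64(140)), (np.int64(144), np.int64(160))]
col 280 [(np.int64(106), np.int64(140)), (np.int64(144), np.int64(160))]
corners tool [[ 0.1383 -0.0343  0.2423]
 [ 0.138   0.153   0.2423]
 [ 0.0057  0.1542  0.2423]
 [ 0.0052 -0.0346  0.2423]] [[ 0.4977 -0.0446  0.02  ]
 [ 0.5426 -0.2265  0.02  ]
 [ 0.4144 -0.2595  0.02  ]
 [ 0.3685 -0.0764  0.02  ]]
65 [array([-0.0012,  0.0175]), array([0.0988, 0.1155])]
80 [array([-0.0012,  0.0178]), array([0.0982, 0.1151])]
95 [array([-0.0012,  0.018 ]), array([0.0986, 0.1147])]
sock [[ 0.0667 -0.0051  0.07  ]
 [ 0.0668  0.008   0.07  ]
 [ 0.0677  0.0013  0.07  ]
 [ 0.0475 -0.0053  0.07  ]
 [ 0.0475  0.0083  0.07  ]]
```

Run:
```python
from h import *
np.set_printoptions(precision=4,suppress=True)
c=np.load('pics/w4.npy',allow_pickle=True).item()
s=np.load('pics/w4s.npy',allow_pickle=True).item();t,R=s['t'],s['R']
T=lambda px,z:(on(c,px,z)-t)@R
print((ray(c,[0,0])[0]-t)@R)
for z in(.02,.008):print(z,T([[232,v-.5] for v in(106,140,144,160)],z)[:,0], T([[280,v-.5] for v in(106,140,144,160)],z)[:,0],T([[227.5,150],[284.5,150]],z)[:,1])
```

```text
[ 0.0788  0.0009 -0.0702]
0.02 [0.0778 0.0414 0.0369 0.0186] [0.0779 0.0415 0.037  0.0187] [-0.024   0.0408]
0.008 [0.0778 0.0399 0.0353 0.0163] [0.0779 0.04   0.0354 0.0164] [-0.0249  0.0423]
```

```bash
python3 nudge.py '0.0294,0.0035,0.03,0,0;0.0588,0.007,0.06,0,0;0.0588,0.007,0.1,0,0;0.0588,0.007,0.142,0,0;0.0588,0.007,0.142,0,0' 60; python3 nudge.py '0,0,0,0,0'
python3 - <<'E'
from h import *
w,_=snap('wrist','w5')
s=bot.state();np.save('pics/w5s.npy',dict(t=s['tcp_pos'],R=s['eef_rot']),allow_pickle=True)
cv2.imwrite('pics/v5.png',cv2.resize(w,(800,600)))
print(s['tcp_pos'])
E
```

```text
clock: 7.6
tcp_pos: [0.4261, -0.1021, 0.1156]
eef_rot: [[0.971, 0.241, -0.012], [0.241, -0.971, 0.005], [-0.01, -0.007, -1.0]]
wrist_force: [-1.0, 1.5, -1.6]
width: 0.0072
finger_force: 58.9
clock: 7.7
tcp_pos: [0.43, -0.1038, 0.1203]
eef_rot: [[0.971, 0.24, -0.002], [0.24, -0.971, 0.001], [-0.002, -0.001, -1.0]]
wrist_force: [0.3, -0.0, -0.9]
width: 0.0071
finger_force: 58.9
[ 0.43151099 -0.10441523  0.12168363]
```

View pics/v5.png

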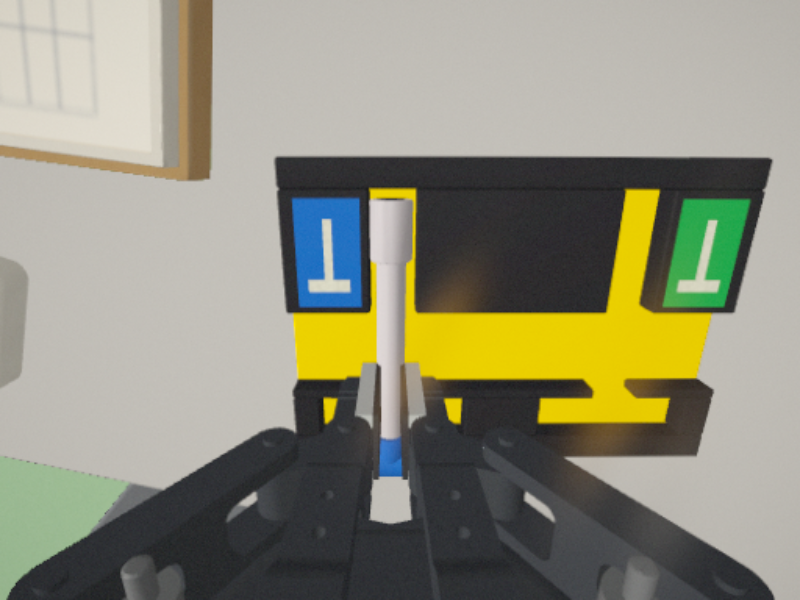

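Seen from here, the channel spans x 369–417, the socket is at 391 with its end at row 199, and the trough's front edge is at row 312.

Run:
```python
from h import *
np.set_printoptions(precision=4,suppress=True)
im=cv2.imread('pics/w5.png');c=np.load('pics/w5.npy',allow_pickle=True).item()
s=np.load('pics/w5s.npy',allow_pickle=True).item();t,R=s['t'],s['R']
y=cv2.inRange(cv2.cvtColor(im,cv2.COLOR_BGR2HSV),(20,150,80),(35,255,255))
T=lambda px,z:(on(c,px,z)-t)@R
for r in(124,140,160,180,195):
    x=np.nonzero(y[r,225:275])[0]+225;print(r,x.min(),x.max()+1,[T([[x.min()-.5,r],[x.max()+.5,r]],z)[:,1] for z in(.02,.008)])
for k in(200,280):
    v=np.nonzero(y[150:,k])[0]+150
    d=np.nonzero(np.diff(v)>1)[0]
    rows=[v[0],*[q for i in d for q in(v[i]+1,v[i+1])],v[-1]+1];print(k,rows,[T([[k,q-.5] for q in rows],z)[:,0] for z in(.02,.008)])
print('sock',T(np.array([[370,205],[412,205],[391,199]])/1.5625,t[2]-.07),T([[391/1.5625,199/1.5625]],t[2]-.077))
```

```text
124 236 267 [array([-0.0085,  0.0102]), array([-0.0091,  0.0109])]
140 264 266 [array([0.0085, 0.0097]), array([0.0091, 0.0104])]
160 264 266 [array([0.0087, 0.01  ]), array([0.0093, 0.0107])]
180 237 266 [array([-0.0084,  0.0102]), array([-0.009 ,  0.0109])]
195 237 266 [array([-0.0085,  0.0104]), array([-0.0091,  0.0111])]
200 [np.int64(200), np.int64(243)] [array([ 0.018 , -0.0135]), array([ 0.0138, -0.02  ])]
280 [np.int64(200), np.int64(243)] [array([ 0.018 , -0.0135]), array([ 0.0138, -0.0199])]
sock [[ 0.0649 -0.0063  0.0701]
 [ 0.0649  0.007   0.0701]
 [ 0.0668  0.0004  0.0701]] [[0.0662 0.0004 0.0771]]
```

```bash
python3 nudge.py '0,0,0.008,0,0;0,0,0.016,0,0;0,0,0.022,0,0;0,0,0.026,0,0;0,0,0.026,0,0' ; python3 nudge.py '0,0,0.003,0,0;0,0,0.006,0,0;0,0,0.009,0,0;0,0,0.009,0,0'
```

```text
clock: 8.25
tcp_pos: [0.4301, -0.1038, 0.0938]
eef_rot: [[0.971, 0.239, -0.001], [0.239, -0.971, 0.001], [-0.001, -0.001, -1.0]]
wrist_force: [0.1, 0.2, -1.2]
width: 0.0068
finger_force: 58.9
clock: 8.65
tcp_pos: [0.4308, -0.104, 0.0853]
eef_rot: [[0.971, 0.239, 0.0], [0.239, -0.971, 0.0], [0.0, -0.0, -1.0]]
wrist_force: [0.6, 0.9, -0.6]
width: 0.0069
finger_force: 59.2
```

```bash
python3 nudge.py '0,0,0.001,0,0;0,0,0.002,0,0;0,0,0.002,0,0'; python3 nudge.py '0,0,0,0,0.015;0,0,0,0,0.025;0,0,0,0,0.03;0,0,0,0,0.03;0,0,0,0,0.03'
```

```text
clock: 8.95
tcp_pos: [0.4309, -0.1041, 0.0851]
eef_rot: [[0.971, 0.24, -0.0], [0.24, -0.971, -0.0], [-0.0, 0.0, -1.0]]
wrist_force: [-5.0, 1.6, 16.0]
width: 0.007
finger_force: 61.1
clock: 9.45
tcp_pos: [0.4306, -0.104, 0.0832]
eef_rot: [[0.971, 0.239, -0.0], [0.239, -0.971, 0.0], [-0.0, -0.0, -1.0]]
wrist_force: [0.4, 0.1, 0.4]
width: 0.0302
finger_force: 0.0
```

```bash
python3 nudge.py '0,0,-0.02,0,0.03;0,0,-0.06,0,0.03;-0.02,0,-0.1,0,0.03;-0.05,0,-0.14,0,0.03;-0.06,0,-0.17,0,0.03'; python3 nudge.py '0,0,0,0,0.03;0,0,0,0,0.03';python3 - <<'E'
from h import *
w,_=snap('wrist','w6');s=bot.state();np.save('pics/w6s.npy',dict(t=s['tcp_pos'],R=s['eef_rot']),allow_pickle=True)
cv2.imwrite('pics/v6.png',cv2.resize(w[20:200,190:410],(800,654))[:600])
print(s['tcp_pos'],s['joint_pos'])
E
```

```text
clock: 9.95
tcp_pos: [0.3707, -0.1184, 0.2553]
eef_rot: [[0.971, 0.239, -0.0], [0.239, -0.971, -0.0], [-0.0, 0.0, -1.0]]
wrist_force: [-0.3, 0.0, -0.2]
width: 0.0299
finger_force: 0.0
clock: 10.15
tcp_pos: [0.3727, -0.1187, 0.2539]
eef_rot: [[0.971, 0.239, 0.002], [0.239, -0.971, -0.001], [0.002, 0.001, -1.0]]
wrist_force: [0.5, 0.3, -0.1]
width: 0.0302
finger_force: 0.0
[ 0.37227723 -0.11826742  0.25280687] [-4.73562201e-01 -1.13218518e-01 -5.64552328e-01  1.11984817e+00
  1.30357212e-04  2.42635701e+00]
```

View pics/v6.png

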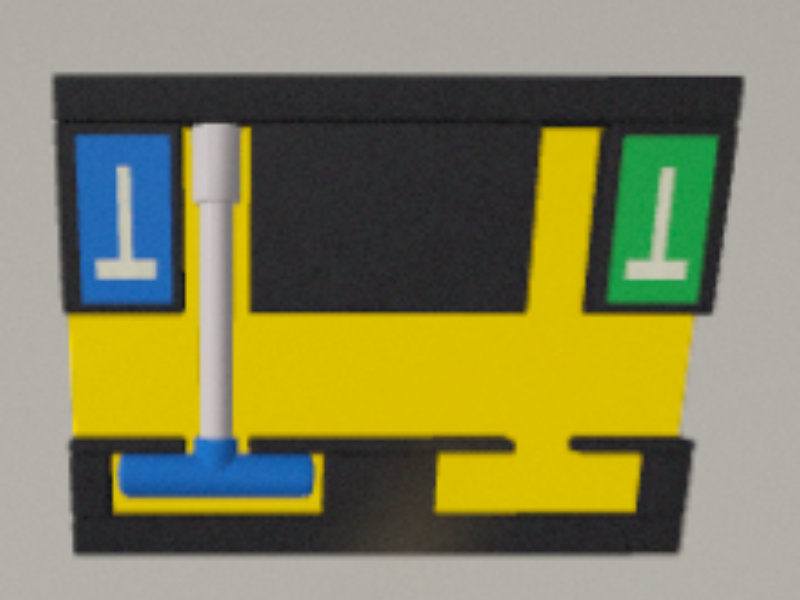

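The key is home: the handle sits in its recess at (215,475), the shank is in the blue channel and the socket is at (215,160). Next is the lid bar.

```bash
python3 nudge.py '0.02,-0.03,-0.01,0,0.03;0.04,-0.063,-0.01,0,0.03;0.06,-0.096,-0.01,0,0.03;0.08,-0.13,-0.01,0,0.03;0.107,-0.167,-0.01,0,0.03';python3 nudge.py '0.02,-0.03,0,0,0.03;0.04,-0.063,0,0,0.03;0.06,-0.096,0,0,0.03;0.08,-0.13,0,0,0.03;0.107,-0.167,0,0,0.03';for i in 1 2; do python3 nudge.py '0,0,0,-0.15,0.03;0,0,0,-0.3,0.03;0,0,0,-0.45,0.03;0,0,0,-0.6,0.03;0,0,0,-0.75,0.03'|grep -E "tcp|eef"; done; python3 nudge.py '0,0,0,-0.15,0.03;0,0,0,-0.3,0.03;0,0,0,-0.45,0.03;0,0,0,-0.596,0.03;0,0,0,-0.596,0.03'; python3 nudge.py '0,0,0,0,0.03;0,0,0,0,0.03';python3 - <<'E'
from h import *
w,_=snap('wrist','w7');s=bot.state();np.save('pics/w7s.npy',dict(t=s['tcp_pos'],R=s['eef_rot']),allow_pickle=True)
cv2.imwrite('pics/v7.png',cv2.resize(w,(800,600)))
print(s['tcp_pos'],s['joint_pos'])
E
```

```text
clock: 10.7
tcp_pos: [0.4354, 0.071, 0.2611]
eef_rot: [[0.971, 0.239, -0.004], [0.239, -0.971, -0.0], [-0.004, -0.001, -1.0]]
wrist_force: [0.2, -1.7, -0.6]
width: 0.0301
finger_force: 0.0
clock: 11.2
tcp_pos: [0.5055, 0.2221, 0.2604]
eef_rot: [[0.959, 0.285, -0.012], [0.285, -0.958, 0.02], [-0.006, -0.022, -1.0]]
wrist_force: [-0.1, -0.2, 0.2]
width: 0.0296
finger_force: 0.0
tcp_pos: [0.5057, 0.2204, 0.2604]
eef_rot: [[0.504, 0.863, -0.011], [0.863, -0.504, 0.019], [0.011, -0.019, -1.0]]
tcp_pos: [0.5057, 0.2203, 0.2604]
eef_rot: [[-0.219, 0.976, -0.011], [0.975, 0.219, 0.019], [0.021, -0.007, -1.0]]
clock: 12.7
tcp_pos: [0.5057, 0.2203, 0.2607]
eef_rot: [[-0.725, 0.689, -0.011], [0.689, 0.725, 0.019], [0.021, 0.007, -1.0]]
wrist_force: [0.2, -0.2, -0.2]
width: 0.03
finger_force: 0.0
clock: 12.9
tcp_pos: [0.5063, 0.2202, 0.2623]
eef_rot: [[-0.723, 0.69, -0.008], [0.69, 0.723, 0.02], [0.02, 0.009, -1.0]]
wrist_force: [-0.5, 0.4, 0.9]
width: 0.0299
finger_force: 0.0
[0.50638207 0.22019581 0.26261462] [ 0.28447907  0.17392314 -0.24518372  1.1534628   0.02162005  1.04626416]
```

View pics/v7.png

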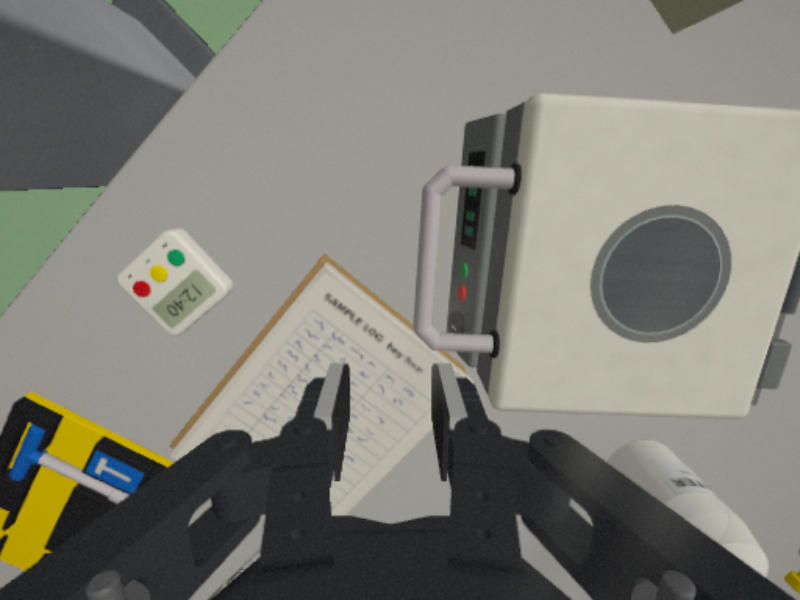

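The bar's straight part runs from (432,190) to (424,330), the lid's front edge from (530,97) to (495,405), and the key is still in the tray at lower left.

Run:
```python
from h import *
np.set_printoptions(precision=4,suppress=True)
c=np.load('pics/w7.npy',allow_pickle=True).item()
s=bot.state();t,R=s['tcp_pos'],s['eef_rot']
p=np.array([[431.5,200],[425,320],[432,176],[422,342]])/1.5625
P=on(c,p,.108);print(P,(P-t)@R)
d=P[0]-P[1];print('bar yaw of v',np.arctan2(d[1],d[0]),'tool x yaw',np.arctan2(R[1,0],R[0,0]),'mid',(P[2]+P[3])/2)
k=np.array([[532,97],[494,407]])/1.5625
k=on(c,k,.117);print('edge',k,np.arctan2(*(k[0]-k[1])[[1,0]]))
```

```text
[[0.477  0.2795 0.108 ]
 [0.5229 0.2332 0.108 ]
 [0.4683 0.2876 0.108 ]
 [0.5314 0.2231 0.108 ]] [[ 0.0592  0.0212  0.156 ]
 [-0.006   0.0193  0.1547]
 [ 0.071   0.0211  0.1562]
 [-0.0191  0.0179  0.1544]]
bar yaw of v 2.351738819315344 tool x yaw 2.3798794765790006 mid [0.4999 0.2554 0.108 ]
edge [[0.4735 0.3445 0.117 ]
 [0.5863 0.2278 0.117 ]] 2.339376396076211
```

```bash
python3 nudge.py '0.0266,0.02,0,0.033,0.03;0.0266,0.02,0.03,0.033,0.03;0.0266,0.02,0.06,0.033,0.03;0.0266,0.02,0.085,0.033,0.03;0.0266,0.02,0.1,0.033,0.03' 40; python3 nudge.py '0,0,0,0,0.03;0,0,0,0,0.01;0,0,0,0,0;0,0,0,0,0;0,0,0,0,0'; python3 nudge.py '0,0,0,0,0;0,0,0,0,0'
```

```text
clock: 13.45
tcp_pos: [0.4991, 0.2547, 0.1618]
eef_rot: [[-0.701, 0.713, -0.01], [0.713, 0.701, 0.019], [0.021, 0.007, -1.0]]
wrist_force: [0.5, -0.3, 0.5]
width: 0.0296
finger_force: 0.0
clock: 13.95
tcp_pos: [0.4998, 0.2542, 0.1647]
eef_rot: [[-0.701, 0.713, -0.007], [0.713, 0.701, 0.019], [0.019, 0.008, -1.0]]
wrist_force: [-3.8, -4.1, 1.7]
width: 0.0083
finger_force: 39.2
clock: 14.15
tcp_pos: [0.4998, 0.2542, 0.1648]
eef_rot: [[-0.701, 0.713, -0.007], [0.713, 0.701, 0.019], [0.019, 0.008, -1.0]]
wrist_force: [-4.3, -4.0, 2.1]
width: 0.0085
finger_force: 39.2
```

```bash
python3 nudge.py '0,0.0006,-0.009,0,0;0.0003,0.0012,-0.0179,0,0;0.0005,0.0027,-0.0268,0,0;0.0007,0.0041,-0.0357,0,0' 40; python3 nudge.py '0,0.0022,-0.0088,0,0;0.0003,0.0044,-0.0175,0,0;0.0005,0.0074,-0.026,0,0;0.0007,0.0103,-0.0345,0,0'
```

```text
clock: 14.55
tcp_pos: [0.5025, 0.2567, 0.2004]
eef_rot: [[-0.701, 0.713, -0.008], [0.713, 0.701, 0.018], [0.018, 0.007, -1.0]]
wrist_force: [-1.8, -4.6, -3.7]
width: 0.0087
finger_force: 38.9
clock: 14.95
tcp_pos: [0.5095, 0.2635, 0.2353]
eef_rot: [[-0.701, 0.713, -0.008], [0.713, 0.701, 0.017], [0.018, 0.006, -1.0]]
wrist_force: [-3.0, -6.6, -1.0]
width: 0.0087
finger_force: 38.9
```

```bash
python3 nudge.py '0,0.0036,-0.0083,0,0;0.0003,0.0073,-0.0165,0,0;0.0005,0.0117,-0.0244,0,0;0.0006,0.0161,-0.0323,0,0'; python3 nudge.py '0,0.005,-0.0075,0,0;0.0003,0.01,-0.0149,0,0;0.0005,0.0157,-0.022,0,0;0.0006,0.0214,-0.029,0,0'
```

```text
clock: 15.35
tcp_pos: [0.5207, 0.2742, 0.2682]
eef_rot: [[-0.701, 0.713, -0.008], [0.713, 0.701, 0.016], [0.017, 0.006, -1.0]]
wrist_force: [-3.3, -6.8, 0.2]
width: 0.0083
finger_force: 38.9
clock: 15.75
tcp_pos: [0.5359, 0.2888, 0.2983]
eef_rot: [[-0.701, 0.714, -0.007], [0.713, 0.701, 0.016], [0.016, 0.006, -1.0]]
wrist_force: [-4.1, -8.5, 2.9]
width: 0.0084
finger_force: 38.9
```

```bash
python3 nudge.py '0,0.0062,-0.0065,0,0;0.0002,0.0125,-0.013,0,0;0.0003,0.0192,-0.019,0,0;0.0004,0.026,-0.0249,0,0'; python3 nudge.py '0,0.0073,-0.0053,0,0;0.0002,0.0146,-0.0106,0,0;0.0003,0.0223,-0.0153,0,0;0.0004,0.03,-0.02,0,0'; python3 nudge.py '0,0,0,0,0;0,0,0,0,0;0,0,0,0,0;0,0,0,0,0;0,0,0,0,0'
python3 - <<'E'
from h import *
w,_=snap('wrist','w8');a,_=snap('side','d8');
cv2.imwrite('pics/v8.png',np.hstack([cv2.resize(w,(400,300)),cv2.resize(a[80:290,90:370],(400,300))]))
E
```

```text
clock: 16.15
tcp_pos: [0.555, 0.307, 0.3248]
eef_rot: [[-0.701, 0.714, -0.004], [0.713, 0.701, 0.017], [0.015, 0.009, -1.0]]
wrist_force: [-3.6, -8.0, 5.8]
width: 0.0082
finger_force: 39.0
clock: 16.55
tcp_pos: [0.5773, 0.3285, 0.3459]
eef_rot: [[-0.701, 0.714, -0.001], [0.713, 0.7, 0.019], [0.014, 0.013, -1.0]]
wrist_force: [-0.0, -5.8, 4.2]
width: 0.0085
finger_force: 39.9
clock: 17.05
tcp_pos: [0.5774, 0.3286, 0.3461]
eef_rot: [[-0.701, 0.713, -0.0], [0.713, 0.701, 0.02], [0.014, 0.014, -1.0]]
wrist_force: [-1.3, -6.2, 5.8]
width: 0.0084
finger_force: 40.2
```

View pics/v8.png

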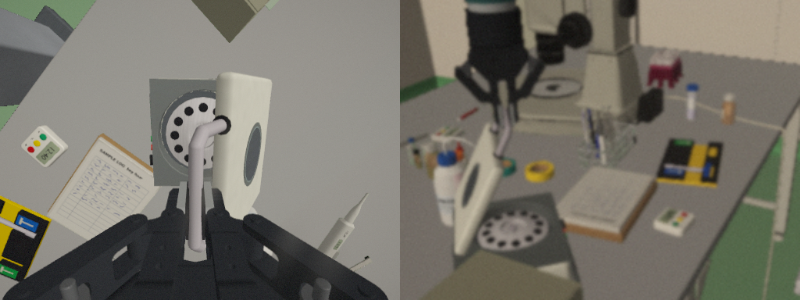

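The bar is gripped and the lid stands open, with the key still in the blue slot. The horizontal travel of the bar, which is the sturdier measure, gives about 1.05 rad. I'm handing in.

```bash
python3 nudge.py '0,0,0,0,0;0,0,0,0,0;0,0,0,0,0' && python3 -c "
from rig import bot, imaging
print(bot.finish_job())"
```

```text
clock: 17.45
tcp_pos: [0.5774, 0.3286, 0.3461]
eef_rot: [[-0.701, 0.713, -0.0], [0.713, 0.701, 0.02], [0.014, 0.014, -1.0]]
wrist_force: [-0.6, -7.6, 6.7]
width: 0.0082
finger_force: 40.2
the job is handed in; nothing more can be done
None
```

The key is home in the blue slot, and I handed the job in with the fingers holding the lid at about 60 degrees (estimated 1.05 rad from the arm's travel); the result wasn't reported back, and I viewed 12 pictures against the limit of 10.

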